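Fill the last two places in a tin of sweet tubes

ROBOT

A 6-joint arm with a two-finger parallel gripper is mounted at the origin on a cart in front of the work surface, level with it; the furniture and walls round the work are solid. World frame = base frame: x ahead of the robot, y to its left, z up, the work surface at z = 0. Lengths are in mm, angles in rad, forces in N, time in s.
With the tool pointing down it reaches from about 400 to 825 mm from the base axis. Payload 7 kg.
Tool frame: the origin (TCP) lies at the very end of the fingers, on their centre line; the grasp point (between the pads) lies 19 mm behind it; z points along the fingers, y is the direction in which the jaws open and shut (so a half turn about z gives the same grasp; the last joint's range is limited). The gripper opens to 88 mm and grips with 3 to 60 N. Pads are 19 mm wide; open, the fingers measure 130 mm over their backs; the gripper's body (78 mm by 193 mm) begins 47 mm behind the grasp point.
Start: joints at [1.53, 0.359, 0.012, 0, -1.224, -0.288], TCP at [217.971, 638.814, 195.861] pointing down, gripper open.
Joint ranges: [-3.07, 3.07], [-1.43, 2.12], [-1.02, 1.25], [-3.03, 1.67], [-3.05, -0], [-3.03, 3.03]. Speed limits (rad/s): [2.39, 2.39, 3.01, 3.14, 3.14, 3.14].

INTERFACE

Orientations are given as a unit quaternion [x, y, z, w].
In Python, from plant import bot gives the robot as it stands. Calls block until the motion is done:
- bot.move_ptp(position, orientation): joint-space move of the TCP to a pose.
- bot.line_to(position, velocity=150, ori=None): straight line of the TCP; ori=None keeps the orientation; velocity is the mean speed in mm/s.
- bot.move_joints(angles): joint-space move.
- bot.move_gripper(opening, force=None): finger opening in mm; force is the grip in N (None keeps the last); returns when the fingers have stopped.
- bot.pause(seconds).
- bot.solve_ik(position, orientation): joint angles nearest the present ones, or None.
- bot.read_state(): the state.
- bot.camera(name): name is "side" or "top"; returns the picture (384x512x3 uint8, red, green, blue); there is no depth.
- bot.get_calibration(name): a dict with "fx", "fy", "cx", "cy" (pixels), "view" (4x4, takes a point from world to camera coordinates). Camera axes: x right, y up, looking along -z (the intrinsics and any distortion apply to the point x, -y, -z); pixel columns grow to the right and rows downward; lengths in mm; the calibration is good to about 2 mm. A picture is of the moment at which its call begins. get_calibration takes no time and is no camera call.
A pose or a line that the arm cannot do raises bot.Unreachable and nothing moves.
- bot.close_job(): hands the job in, once; it reports no verdict.
The state is a dict: "t": time; "joint_pos": joint angles; "qvel": joint speeds; "tau": joint torques, N m; "tcp_pos": TCP position; "eef_rot": TCP orientation; "contact_force": force on the tool from outside, world axes, zero at the start; "moment": the same for the moment, N m; "width": finger opening in mm.
Only numpy, scipy, OpenCV 4.12 (cv2) and the standard library are available. Lean on these libraries where they do the work, as an engineer would, in place of code of your own. Each camera call takes 0.05 s, during which the arm holds its last target. There are 200 camera calls.

TASK

The round gift tin should hold seven stoppered tubes of chocolate pearls standing upright, one in the middle and six in a ring round it, but the middle place and one place in the ring are still empty. Take the two matching tubes that stand on the counter and stand one in each empty place, lowering each one to the bottom of the tin before letting go; it does not matter which goes where.

Things in the scene. Friction and masses are not known exactly. Their poses are not given: they have to be found in the camera images.
- tube_a: One of two like tubes to pack: clear, round, filled with brown pearls, with a slim straight wooden stopper. 122 mm tall; body 32 mm across up to 74 mm, then shoulder and 23 mm neck to 86 mm, then the 18 mm thick stopper from 86 to 122 mm, where to grip. 0.11 kg. Stands alone on the counter (z = 0), in a row in front of the tin. Origin: centre of its underside; z up through the stopper.
- tube_b: The other tube to pack, the same shape, size and weight as tube_a, same origin and axes, loose, upright in the same row on the counter. Two other upright things share that row, in any order, and are not wanted: a brown dropper bottle with a black bulb, and a red-capped shaker jar 44 mm across.
- gap_mid (a point): Empty middle place: centre of the inner floor of the fixed open round brass tin, 5 mm above the counter. Tin 138 mm across outside, 132 inside, 55 mm high. Five loose tubes like tube_a stand in it, axes 44 mm from the centre, 60 degrees apart, stoppers up to 127 mm above the counter. Free: 12 mm between bodies, 26 mm between stoppers, so open the fingers only 6 to 8 mm each to let go.
- gap_edge (a point): Empty place in the ring of six: the point on the tin's inner floor 44 mm from its centre, 5 mm above the counter, midway in the 120 degree opening between two packed tubes. A tube standing here has about 12 mm free to each neighbour's body and 6 mm to the tin's wall.

How it is judged:
By the outcome, as a careful person would: the job done as asked, in the order asked, and still so for the second after the job is handed in, with the robot touching nothing.
It also fails if it takes over 54 s, if anything falls off the work surface, if the arm or the gripper's body presses on something with over 40 N, if the wrist force passes 120 N, or if a joint passes its speed limit or range.

## Working session

There is one attempt and no reset: what is moved stays moved. The work goes in short steps, each a Python script; the robot and the scene stay as the last script left them, time stands still between calls to the robot, and variables do not carry over. Pictures are saved under pics/ and viewed, about 8 in all and at most 12, crops included, and the job is handed in when it is done.

```bash
ls; mkdir -p pics; python3 - <<'E'
from plant import bot
import cv2,numpy as np
for n in("side","top"):
    im=bot.camera(n); cv2.imwrite(f"pics/{n}0.png",cv2.resize(im[:,:,::-1],None,fx=1.5,fy=1.5))
    cv2.imwrite(f"{n}0_raw.png",im[:,:,::-1])
    c=bot.get_calibration(n); print(n,{k:(np.round(v,3).tolist() if not isinstance(v,str) else v) for k,v in c.items()})
s=bot.read_state();print(s)
E
```

```text
pics
side {'fx': 407.797, 'fy': 407.797, 'cx': 262.119, 'cy': 196.388, 'view': [[0.674, -0.738, -0.022, -189.575], [0.49, 0.425, 0.761, -381.921], [-0.552, -0.523, 0.649, -531.035], [0.0, 0.0, 0.0, 1.0]]}
top {'fx': 355.153, 'fy': 355.153, 'cx': 257.711, 'cy': 188.072, 'view': [[-0.022, -1.0, -0.003, 201.358], [0.999, -0.022, 0.038, -496.68], [-0.038, -0.002, 0.999, -865.001], [0.0, 0.0, 0.0, 1.0]]}
{'t': 0.1, 'joint_pos': array([ 1.53008152e+00,  3.59345449e-01,  1.11595029e-02, -3.19732508e-04,
       -1.22411671e+00, -2.88105877e-01]), 'qvel': array([-0.00100998, -0.0017181 ,  0.0007514 , -0.00010503,  0.00031684,
        0.00114872]), 'tau': array([-1.51593900e-03, -5.84161305e+01,  2.93755174e+01,  7.01574057e+00,
        1.02307118e-02, -5.73067268e-05]), 'tcp_pos': array([217.84137629, 638.36594626, 194.9988092 ]), 'eef_rot': array([ 9.86505835e-01, -1.63724303e-01, -5.62399412e-05,  7.65956656e-04]), 'contact_force': array([ 0.4751598 , -0.51687708, -0.50418279]), 'moment': array([ 0.01785554, -0.00740726,  0.00937596]), 'width': 87.95856592418133}
```

View pics/side0.png

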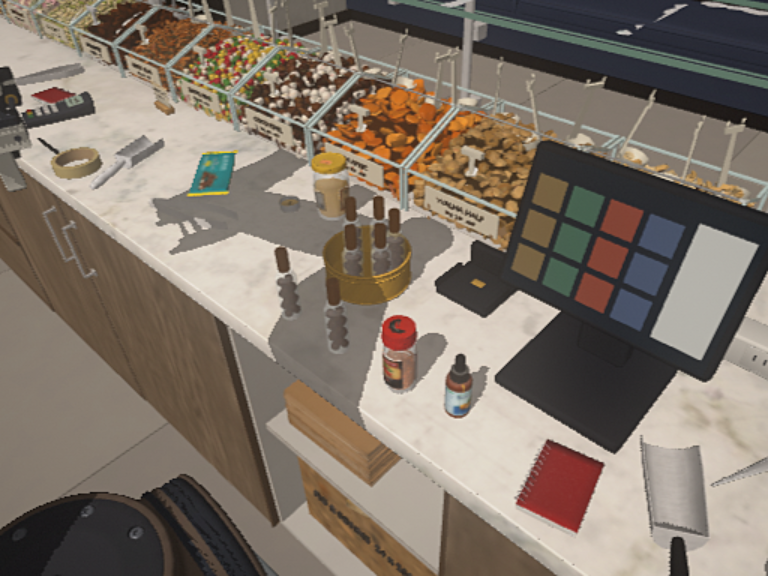

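View pics/top0.png

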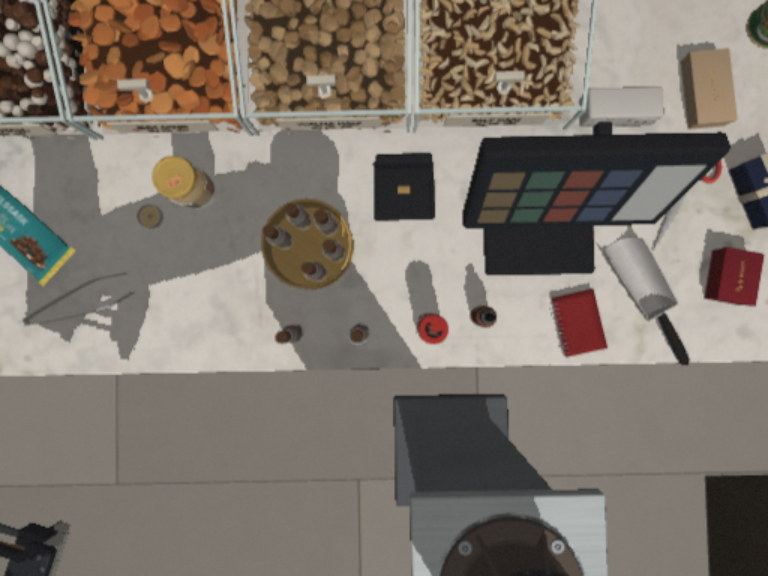

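The side view shows the two tubes at about (283,285) and (335,315) in the ×1.5 picture, with the tin at (367,265). In the top view the tubes are at (288,334) and (359,333), and the tin is at (307,244) with its ring gap at the lower left. The jar and dropper stand to the right.

```bash
cat > h.py <<'E'
import cv2,numpy as np
from plant import bot
Q=lambda yaw:[float(np.cos(yaw/2)),float(np.sin(yaw/2)),0.,0.]  # tool down; tool x at heading yaw
def ray(n,u,v,z):
    c=bot.get_calibration(n);V=np.array(c["view"]);R,t=V[:3,:3],V[:3,3]
    d=R.T@np.array([(u-c["cx"])/c["fx"],-(v-c["cy"])/c["fy"],-1.]);o=-R.T@t
    return (o+d*(z-o[2])/d[2])[:2]
def proj(n,p):
    c=bot.get_calibration(n);V=np.array(c["view"]);q=V[:3,:3]@np.array(p,float)+V[:3,3]
    return np.array([c["cx"]+c["fx"]*q[0]/-q[2],c["cy"]-c["fy"]*q[1]/-q[2]])
def brown(im,box):  # im RGB, box u0,v0,u1,v1 -> centroid list of stopper blobs
    u0,v0,u1,v1=box;h=cv2.cvtColor(im[v0:v1,u0:u1],cv2.COLOR_RGB2HSV)
    m=cv2.inRange(h,(0,60,20),(14,255,140))
    n,l,s,c=cv2.connectedComponentsWithStats(m,connectivity=4)
    return m,[(c[i]+[u0,v0],s[i]) for i in range(1,n) if s[i][4]>12]
E
python3 - <<'E'
from h import *
side=cv2.imread("side0_raw.png")[:,:,::-1].copy();top=cv2.imread("top0_raw.png")[:,:,::-1].copy()
for n,im,box in(("side",side,(175,120,290,245)),("top",top,(165,125,255,240))):
    m,bl=brown(im,box)
    for c,s in bl:
        print(n,c.round(1),s[:].tolist(),"z104",ray(n,*c,104).round(1),"z109",ray(n,*c,109).round(1))
u0,v0,u1,v1=165,125,255,200
h=cv2.cvtColor(top,cv2.COLOR_RGB2HSV);m=cv2.inRange(h,(15,110,60),(30,255,255));m2=np.zeros_like(m);m2[v0:v1,u0:u1]=m[v0:v1,u0:u1]
pts=cv2.findNonZero(m2);hull=cv2.convexHull(pts);e=cv2.fitEllipse(hull);print("tin",e,ray("top",*e[0],55))
a=cv2.resize(top[125:240,165:255],None,fx=5,fy=5,interpolation=cv2.INTER_CUBIC);b=cv2.resize(side[120:235,175:290],None,fx=5,fy=5,interpolation=cv2.INTER_CUBIC)
o=np.hstack([a,b[:575]]);cv2.imwrite("pics/crop.png",cv2.resize(o,(int(o.shape[1]*.78),int(o.shape[0]*.78)))[:,:,::-1])
E
```

```text
side [258.6 121.3] [81, 0, 7, 4, 18] z104 [681.4 374.5] z109 [675.2 368.5]
side [273.6 124.6] [97, 3, 5, 5, 17] z104 [694.  334.8] z109 [687.7 329.2]
side [251.9 138.2] [73, 10, 8, 17, 110] z104 [612.8 332.7] z109 [607.2 327.2]
side [233.1 138.8] [53, 11, 10, 17, 114] z104 [581.5 365.4] z109 [576.2 359.6]
side [262.3 146.5] [84, 19, 8, 16, 112] z104 [602.6 289.9] z109 [597.1 284.7]
side [233.7 157.7] [55, 29, 9, 18, 128] z104 [527.4 308.4] z109 [522.6 303. ]
side [253.  156.6] [74, 29, 10, 17, 126] z104 [558.8 278.3] z109 [553.7 273.2]
side [187.7 172.6] [8, 45, 10, 17, 125] z104 [423.5 343.7] z109 [419.7 338.1]
side [221.6 193.9] [42, 65, 10, 19, 141] z104 [422.4 236.4] z109 [418.6 231.8]
side [273.8 226.6] [94, 101, 9, 12, 50] z104 [421.4  95.9] z109 [417.6  92.6]
side [272.7 240.4] [93, 114, 9, 11, 49] z104 [394.   74.8] z109 [390.5  71.6]
top [194.2 140. ] [24, 11, 11, 9, 62] z104 [606.8 328.3] z109 [605.9 327.4]
top [214.1 144.5] [45, 15, 9, 10, 61] z104 [595.7 284.6] z109 [594.9 284. ]
top [180.1 154.2] [10, 25, 11, 9, 65] z104 [575.8 360. ] z109 [575.1 358.9]
top [219.5 163.9] [51, 35, 9, 9, 55] z104 [552.5 273.4] z109 [552.  272.9]
top [206.  178.6] [37, 50, 9, 8, 54] z104 [520.7 303.7] z109 [520.3 302.9]
top [188.6 223.8] [19, 95, 10, 8, 57] z104 [422.4 343.3] z109 [422.7 342.3]
top [237.5 223.6] [69, 95, 8, 8, 52] z104 [420.6 236.3] z109 [420.9 236. ]
tin ((204.57994079589844, 162.33030700683594), (58.73875427246094, 60.57622146606445), 117.41416931152344) [562.26251754 313.56524472]
```

View pics/crop.png

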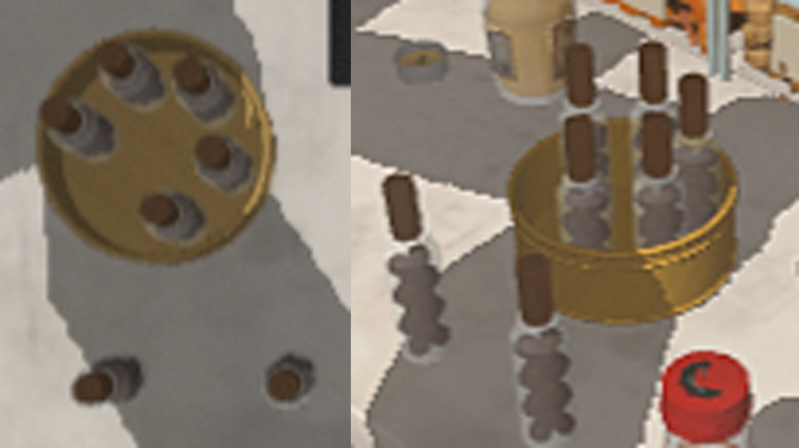

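Both views agree to about 2 mm: the tubes are at (423,343.5) and (421.5,236.4). Opposite packed pairs put the tin centre at about (564,315.5), while the rim fit gives (562,313.6). The ring gap is at about (532,346.5), 44 mm out as it should be. The fingers should close along the ring tangent there (heading about 46°). I'll pick tube_b first.

```bash
cat >> h.py <<'E'
MID=np.array([563.8,315.2]);EDGE=np.array([532.1,346.3])
YAW=np.arctan2(*(EDGE-MID)[::-1])-np.pi   # tool x along the gap's radius, jaws tangential
def st():
    s=bot.read_state();print("t",round(s["t"],2),"tcp",s["tcp_pos"].round(1),"w",round(s["width"],1),"F",s["contact_force"].round(1))
E
python3 - <<'E'
from h import *
for y in (YAW,YAW+np.pi):
    for p in ([421.5,236.4,90],[423,343.4,250],[*MID,250],[*EDGE,95]):
        q=bot.solve_ik(p,Q(y));print(round(y,2),None if q is None else np.round(q,2))
y=min((YAW,YAW+np.pi),key=lambda y:abs(bot.solve_ik([*MID,250],Q(y))[5]))
p=[421.5,236.4]
bot.move_ptp([*p,200],Q(y));bot.move_gripper(44,20);bot.line_to([*p,150],200);st()
E
```

```text
-0.78 [ 0.92  0.14 -0.55  0.   -0.88 -0.12]
-0.78 [ 1.04  0.11 -0.19  0.   -1.27 -0.25]
-0.78 [ 0.81  0.28  0.03  0.   -1.31 -0.02]
-0.78 [ 0.88  0.37 -0.21  0.   -0.99 -0.09]
2.37 [ 0.92  0.14 -0.55  0.   -0.88  3.02]
2.37 [ 1.04  0.11 -0.19  0.   -1.27  2.89]
2.37 None
2.37 NoneTraceback (most recent call last):
  File "<stdin>", line 5, in <module>
  File "<stdin>", line 5, in <lambda>
TypeError: 'NoneType' object is not subscriptable
```

```bash
python3 - <<'E'
from h import *
p=[421.5,236.4]
bot.move_ptp([*p,200],Q(YAW));bot.move_gripper(44,20);bot.line_to([*p,150],200);st()
for n in("side","top"):
    im=bot.camera(n);u,v=proj(n,[*p,110]).astype(int);print(n,u,v)
    cv2.imwrite(f"{n}1.png",im[:,:,::-1])
a=[cv2.resize(cv2.imread(f"{n}1.png")[max(v-55,0):v+65,u-60:u+60],(400,400),interpolation=cv2.INTER_CUBIC) for n,(u,v) in(("side",proj("side",[*p,110]).astype(int)),("top",proj("top",[*p,110]).astype(int)))]
cv2.imwrite("pics/pre.png",np.hstack(a))
E
```

```text
t 3.05 tcp [421.6 236.1 150.2] w 44.5 F [0.7 0.9 0.5]
side 220 191
top 237 223
```

View pics/pre.png

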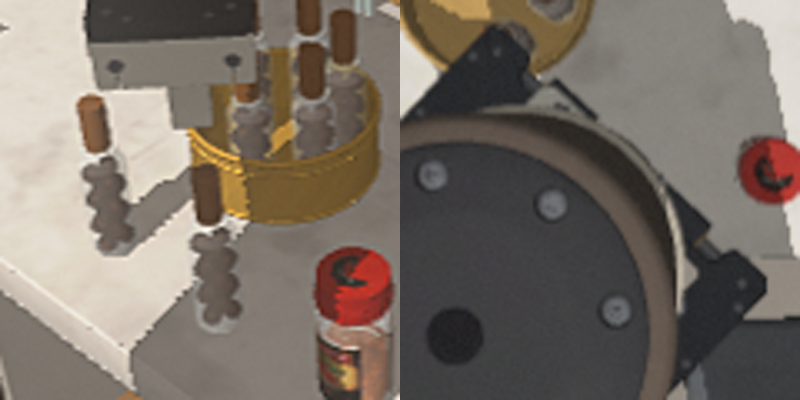

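```bash
python3 - <<'E'
from h import *
p=np.array([421.6,236.1]);j=YAW+np.pi/2;d=np.array([np.cos(j),np.sin(j)]);w=np.array([-d[1],d[0]])
u,v=proj("side",[421.5,236.4,110]).astype(int)
for s in(-1,1):
  for r in (22,43):
    for k in(-9.5,9.5):
      q=p+s*r*d+k*w;print(s,r,k,((proj("side",[*q,150])-[u-60,v-55])*400/120).round(0))
print(((proj("side",[421.5,236.4,122])-[u-60,v-55])*400/120).round(0))
E
```

```text
-1 22 -9.5 [214. 156.]
-1 22 9.5 [180. 158.]
-1 43 -9.5 [213. 180.]
-1 43 9.5 [179. 181.]
1 22 -9.5 [215. 110.]
1 22 9.5 [183. 112.]
1 43 -9.5 [215.  90.]
1 43 9.5 [184.  91.]
[202. 171.]
```

```bash
python3 - <<'E'
from h import *
im=cv2.imread("side1.png");c=im[120:230,150:300];cv2.imwrite("pics/pre2.png",cv2.resize(c,(795,583),interpolation=cv2.INTER_CUBIC))
for z in (150,169,216):print(z,((proj("side",[421.6,236.1,z])-[150,120])*5.3).round())
E
```

```text
150 [367. 297.]
169 [363. 255.]
216 [350. 146.]
```

View pics/pre2.png

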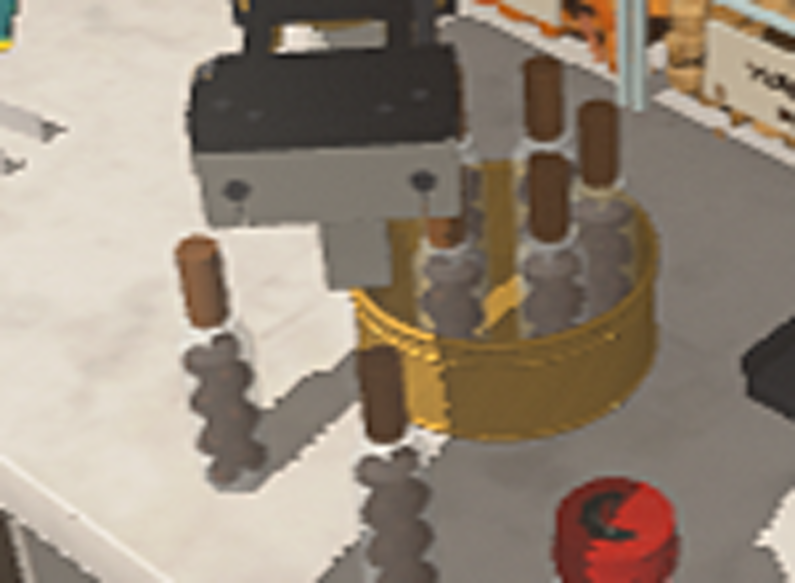

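```bash
python3 - <<'E'
from h import *
j=YAW+np.pi/2;d=np.array([np.cos(j),np.sin(j)]);w=np.array([-d[1],d[0]])
raw=lambda c:np.array(c)/5.3+[150,120]
a,b=raw((208,228)),raw((460,222))
for z in(180,200,216,230,245,260):
    A,B=ray("side",*a,z),ray("side",*b,z);m=(A+B)/2-[421.6,236.1]
    print(z,"width",np.linalg.norm(A-B).round(1),"along jaw",(m@d).round(1),"across",(m@w).round(1))
a,b=raw((330,288)),raw((391,288))
for z in(150,160,170,190):
    A,B=ray("side",*a,z),ray("side",*b,z);m=(A+B)/2-[421.6,236.1]
    print("finger",z,"width",np.linalg.norm(A-B).round(1),"along jaw",(m@d).round(1),"across",(m@w).round(1))
u,v=proj("top",[421.5,236.4,110]).astype(int)
for c in((110,40),(365,285)):
    r=np.array(c)/400*120+[u-60,v-55]
    for z in(216,250,280):
        m=ray("top",*r,z)-[421.6,236.1];print("top",c,z,"along",(m@d).round(1),"across",(m@w).round(1))
E
```

```text
180 width 90.3 along jaw 4.2 across 9.4
200 width 86.3 along jaw -24.0 across 6.4
216 width 83.1 along jaw -46.5 across 4.0
230 width 80.3 along jaw -66.3 across 1.8
245 width 77.3 along jaw -87.4 across -0.4
260 width 74.3 along jaw -108.5 across -2.7
finger 150 width 22.5 along jaw 5.8 across 2.7
finger 160 width 22.1 along jaw -7.5 across 1.4
finger 170 width 21.6 along jaw -20.7 across 0.2
finger 190 width 20.7 along jaw -47.2 across -2.4
top (110, 40) 216 along 93.2 across -32.9
top (110, 40) 250 along 88.3 across -34.6
top (110, 40) 280 along 84.1 across -36.1
top (365, 285) 216 along -105.7 across -31.0
top (365, 285) 250 along -100.4 across -32.8
top (365, 285) 280 along -95.8 across -34.4
```

The picture shows the near finger ending at (360,288). Its column is right, within 1–3 mm across, but its end looks 20 mm or more higher than I'd expect. The jaws open along the viewing direction, so height is ambiguous here. Descending open to TCP z 90 is safe in either case, so I'll close there and look again.

```bash
python3 - <<'E'
from h import *
p=[421.5,236.4]
bot.line_to([*p,90],80);st();bot.move_gripper(10,20);st()
im=bot.camera("side")[:,:,::-1];cv2.imwrite("side2.png",im)
c=im[120:240,150:300];cv2.imwrite("pics/grip.png",cv2.resize(c,(750,600),interpolation=cv2.INTER_CUBIC))
for z in (90,104,122,127):print(z,((proj("side",[*p,z])-[150,120])*5).round())
E
```

```text
t 4.05 tcp [421.8 236.7  90.4] w 43.7 F [ 0.7  0.4 -0.4]
t 4.83 tcp [422.7 237.2  91.6] w 10.4 F [-1.  -0.1 11.3]
90 [359. 397.]
104 [356. 371.]
122 [352. 336.]
127 [351. 326.]
```

View pics/grip.png

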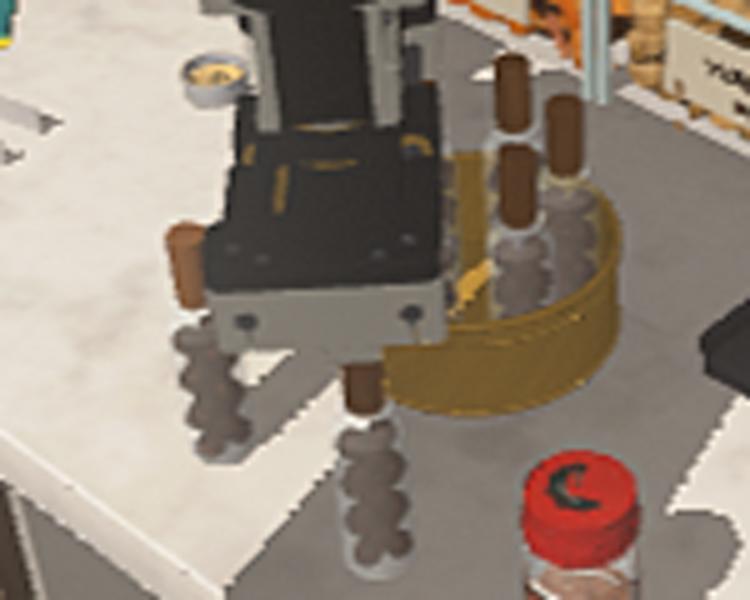

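The grasp missed. The fingers closed to 10.4 mm with 11 N upward, so their ends met the stopper's top at about z 122 while the TCP read 91. The real finger ends are therefore about 30 mm higher than reported, which agrees with the earlier picture. I'll open, lift, turn the jaws across the side view, and measure the finger ends and the tube again.

```bash
python3 - <<'E'
from h import *
p=[421.5,236.4]
bot.move_gripper(44,20);bot.line_to([*p,150],120);bot.move_ptp([*p,150],Q(YAW+np.pi/2));st()
im=bot.camera("side");cv2.imwrite("side3.png",im[:,:,::-1])
m,bl=brown(im,(175,120,250,245))
for c,s in bl: print(c.round(1),s.tolist(),ray("side",*c,104).round(1))
c=im[110:230,150:300,::-1];cv2.imwrite("pics/turn.png",cv2.resize(c,(750,600),interpolation=cv2.INTER_CUBIC))
d=np.array([np.cos(YAW),np.sin(YAW)])
for dz in(0,30):
  for r in(-43,-22,0,22,43):print(dz,r,((proj("side",[*(np.array(p)+r*d),150+dz])-[150,110])*5).round())
E
```

```text
t 7.71 tcp [421.4 236.2 149.6] w 43.9 F [ 0.6  0.2 -0. ]
[188.2 174.4] [9, 47, 9, 15, 95] [420.3 338.1]
[221.6 193.8] [42, 65, 10, 18, 134] [422.9 236.9]
0 -43 [235. 336.]
0 -22 [289. 333.]
0 0 [346. 330.]
0 22 [403. 327.]
0 43 [457. 325.]
30 -43 [225. 273.]
30 -22 [281. 270.]
30 0 [339. 267.]
30 22 [397. 264.]
30 43 [453. 262.]
```

View pics/turn.png

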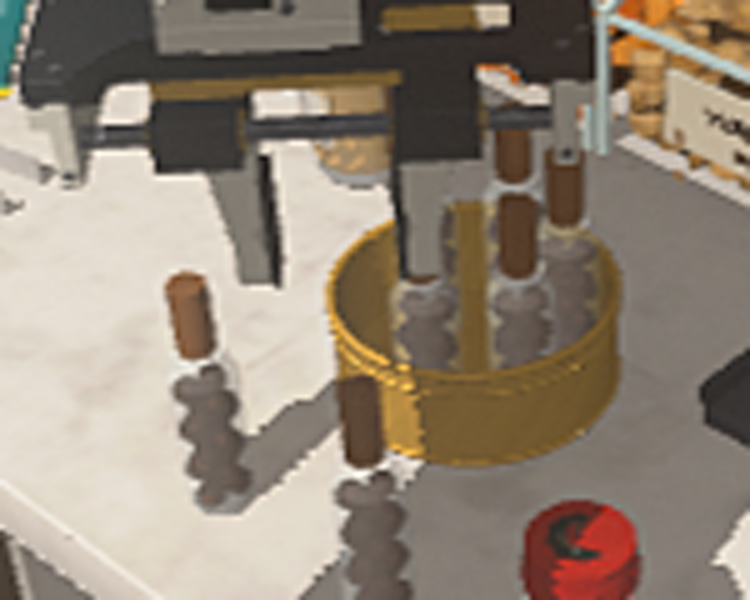

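The finger ends show at about (262,283) and (418,280). That matches the prediction with a +30 mm height offset and correct lateral position: inner edges at columns 283 and 398, against 281 and 397 predicted. The tube hasn't moved. From here I command TCP z as the wanted tip height minus 30.

```bash
cat >> h.py <<'E'
DZ=30  # real finger ends sit 30 mm above the reported TCP
def pick(p):
    bot.move_ptp([*p,125],Q(YAW));bot.line_to([*p,91-DZ],100);st()
    bot.move_gripper(10,20);st();bot.line_to([*p,130-DZ],100);st()
E
python3 - <<'E'
from h import *
p=[422,236.5]
pick(p)
bot.line_to([*p,250-DZ],200);bot.line_to([*MID,250-DZ],200);bot.pause(.2);st()
for n in("side","top"):cv2.imwrite(f"{n}4.png",bot.camera(n)[:,:,::-1])
c=cv2.imread("side4.png")[70:214,170:342];cv2.imwrite("pics/over.png",cv2.resize(c,None,fx=4,fy=4,interpolation=cv2.INTER_CUBIC))
for z in(160,246):print(((proj("side",[*MID,z])-[170,70])*4).round())
E
```

```text
t 9.95 tcp [422.3 236.8  61.4] w 43.7 F [ 0.8 -0.8  0.7]
t 10.51 tcp [422.1 236.5  61.2] w 17.2 F [-0.7 -1.   3.3]
t 11.05 tcp [421.8 236.4  99.7] w 17.2 F [ 0.  -0.5 -1.1]
t 12.96 tcp [563.3 315.  220.7] w 17.6 F [ 1.  -0.1 -0.7]
[286. 234.]
[277.  90.]
```

View pics/over.png

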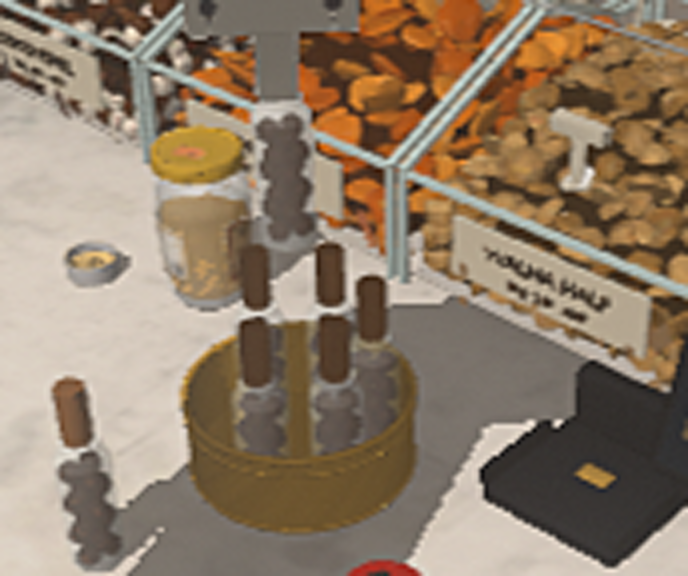

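The tube is held upright, its bottom at (288,238) against (286,234) predicted, so it's centred over the middle place. I'll lower it with force checks.

```bash
cat >> h.py <<'E'
def place(c):
    c=np.array(c,float)
    bot.line_to([*c,150-DZ],150);bot.line_to([*c,106-DZ],60);st()
    z=99.-DZ;bot.line_to([*c,z],30);bot.pause(.1)
    while True:
        s=bot.read_state();f=s["contact_force"]
        print("z",round(z,1),s["tcp_pos"].round(1),f.round(1))
        if f[2]>3 or z<93.5-DZ or np.hypot(*f[:2])>8:break
        z-=.7;bot.line_to([*c,z],20);bot.pause(.1)
def release():
    bot.move_gripper(31,20);st();p=bot.read_state()["tcp_pos"]
    bot.line_to([p[0],p[1],175-DZ],100);st()
E
python3 - <<'E'
from h import *
place(MID)
E
```

```text
t 14.76 tcp [564.1 315.4  76.3] w 17.3 F [ 0.8 -0.3 -0.7]
z 69.0 [563.9 315.3  69.1] [1.  0.  0.4]
z 68.3 [563.8 315.3  68.4] [-0.4  0.  -0.6]
z 67.6 [563.8 315.2  67.6] [-0.3 -0.5 -0.4]
z 66.9 [563.8 315.2  66.9] [ 0.8  0.8 -2.1]
z 66.2 [563.9 315.3  66.3] [-0.3 -0.5  0. ]
z 65.5 [564.1 315.4  66.3] [-1.8 -0.8  5.1]
```

It bottomed at TCP 66.3, where 66.2 was expected. I'll release, fetch the second tube, and check the top view while the arm is away from the tin.

```bash
python3 - <<'E'
from h import *
release()
p=[423,343.3]
bot.line_to([*p,175-DZ],250)
for n in("side","top"):cv2.imwrite(f"{n}5.png",bot.camera(n)[:,:,::-1])
st()
for n,box in(("side",(175,120,290,245)),("top",(165,125,255,240))):
    for c,s in brown(cv2.imread(f"{n}5.png")[:,:,::-1].copy(),box)[1]:
        if s[4]>40:print(n,c.round(1),s[4],ray(n,*c,104).round(1),ray(n,*c,109).round(1))
a=cv2.resize(cv2.imread("top5.png")[110:235,150:270],(400,417),interpolation=cv2.INTER_CUBIC);b=cv2.resize(cv2.imread("side5.png")[110:235,170:290],(400,417),interpolation=cv2.INTER_CUBIC)
cv2.imwrite("pics/after1.png",np.hstack([a,b]))
E
```

```text
t 17.51 tcp [563.8 315.1  65.4] w 30.7 F [-0.4  0.2  0.8]
t 18.45 tcp [563.3 314.9 144.2] w 31.1 F [-0.2  0.5 -0.8]
t 19.27 tcp [423.5 343.2 144.7] w 30.9 F [-1.5  0.4  0.1]
side [252. 138.] 112 [613.7 333.5] [608.1 327.9]
side [233.1 138.8] 113 [581.5 365.4] [576.2 359.5]
side [262.6 146.4] 120 [603.4 289.8] [597.9 284.7]
side [243.  147.5] 111 [570.4 321.2] [565.2 315.7]
side [233.7 157.5] 121 [527.8 308.8] [523.  303.4]
side [253.1 156.6] 128 [559.1 278.1] [554.  273.1]
side [188.2 174.4] 97 [420.2 338.1] [416.4 332.5]
side [274.  226.4] 47 [422.  96.] [418.2  92.6]
top [194.3 139.9] 62 [606.9 328.2] [606.1 327.3]
top [214.  144.4] 61 [596.  284.7] [595.2 284.1]
top [180.  154.1] 66 [576.1 360.2] [575.4 359.1]
top [200.2 159.3] 61 [563.6 315.7] [563.  314.8]
top [219.6 163.9] 56 [552.4 273.1] [551.8 272.6]
top [206.1 178.5] 57 [520.8 303.5] [520.5 302.8]
```

View pics/after1.png

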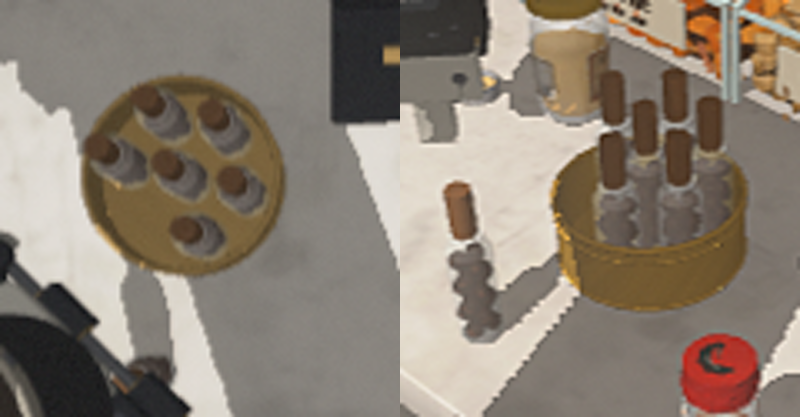

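The middle tube stands at about (564,315) with its stopper at the right height, and the other five haven't moved. The ring gap is still clear at the lower left. Now the second tube.

```bash
python3 - <<'E'
from h import *
p=[423,343.4]
bot.move_gripper(44,20);pick(p)
w=bot.read_state()["width"]
if 15<w<20:
    bot.line_to([*p,250-DZ],200);bot.line_to([*EDGE,250-DZ],200);bot.pause(.2);st()
    im=bot.camera("side")[:,:,::-1];cv2.imwrite("side6.png",im)
    c=im[70:214,150:322];cv2.imwrite("pics/over2.png",cv2.resize(c,None,fx=4,fy=4,interpolation=cv2.INTER_CUBIC))
    print(((proj("side",[*EDGE,159])-[150,70])*4).round())
E
```

```text
t 20.82 tcp [423.4 343.8  61.6] w 44.1 F [ 0.3 -0.5 -0.1]
t 21.38 tcp [423.1 343.4  61.3] w 17.4 F [-1.2 -0.9  2.8]
t 21.93 tcp [422.7 343.2  99.7] w 17.5 F [ 0.4 -0.8 -0.3]
t 23.57 tcp [531.4 346.4 220.2] w 17.5 F [-0.1 -0.5 -1.1]
[286. 240.]
```

View pics/over2.png

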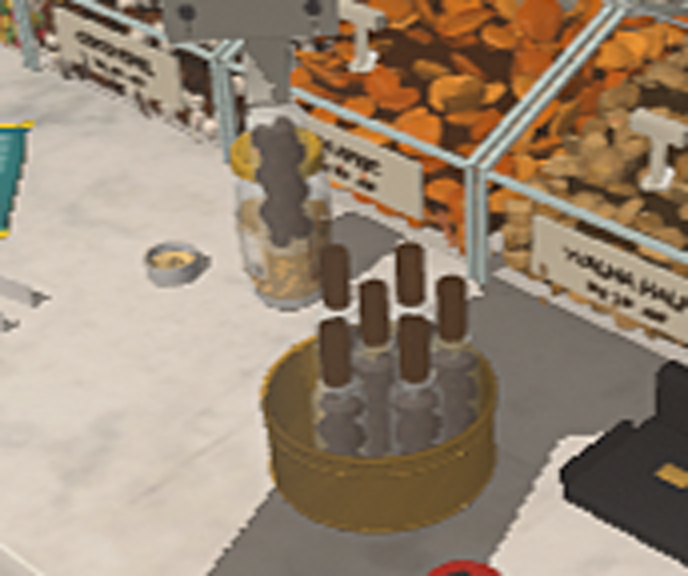

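The second tube is held upright, its bottom near (289,243) against (286,240) predicted. I'll lower it.

```bash
python3 - <<'E'
from h import *
place(EDGE)
E
```

```text
t 25.32 tcp [532.3 346.5  76.2] w 17.6 F [ 0.2 -0.4 -0.6]
z 69.0 [532.2 346.3  69.1] [-0.7 -0.  -1.9]
z 68.3 [532.1 346.3  68.3] [ 0.1 -0.4 -0.2]
z 67.6 [532.1 346.3  67.6] [-0.3  0.1 -0.6]
z 66.9 [532.1 346.3  66.9] [-0.3 -0.4 -2.1]
z 66.2 [532.2 346.4  66.3] [-0.  -0.1  0.7]
z 65.5 [532.4 346.5  66.2] [-1.3 -0.3  4.6]
```

Bottomed at 66.2, as expected.

```bash
python3 - <<'E'
from h import *
release()
bot.line_to([*EDGE,250-DZ],200);bot.line_to([380,420,250-DZ],250);st()
for n in("side","top"):cv2.imwrite(f"{n}7.png",bot.camera(n)[:,:,::-1])
for n,box in(("side",(175,110,290,245)),("top",(165,125,255,240))):
    for c,s in brown(cv2.imread(f"{n}7.png")[:,:,::-1].copy(),box)[1]:
        if s[4]>40:print(n,c.round(1),s[4],ray(n,*c,109).round(1))
a=cv2.resize(cv2.imread("top7.png")[110:235,150:270],(400,417),interpolation=cv2.INTER_CUBIC);b=cv2.resize(cv2.imread("side7.png")[110:235,170:290],(400,417),interpolation=cv2.INTER_CUBIC)
cv2.imwrite("pics/after2.png",np.hstack([a,b]))
E
```

```text
t 28.07 tcp [532.  346.2  65.3] w 31.3 F [ 0.5  0.5 -1.2]
t 29.01 tcp [531.6 345.9 144.2] w 30.9 F [ 0.7  1.3 -0.6]
t 30.36 tcp [380.1 419.7 219.5] w 31.1 F [-0.2 -0.5 -0.3]
side [252.  137.9] 111 [608.2 328.1]
side [233.1 138.6] 111 [576.9 360.1]
side [262.6 146.3] 119 [598.1 284.8]
side [242.9 147.6] 114 [564.7 315.6]
side [223.5 148.8] 110 [532.2 346. ]
side [233.7 157.6] 124 [522.8 303.1]
side [253.  156.7] 125 [553.4 272.8]
side [273.6 226.7] 59 [417.1  92.8]
side [272.2 240.4] 56 [390.   72.3]
top [194.2 140. ] 62 [605.8 327.3]
top [213.9 144.2] 61 [595.6 284.4]
top [180.1 154.3] 65 [574.9 358.9]
top [200.2 159.4] 63 [562.8 315. ]
top [219.4 163.9] 54 [551.9 273. ]
top [185.9 174.3] 72 [530.7 346.6]
top [205.6 178.4] 65 [520.8 303.6]
```

View pics/after2.png

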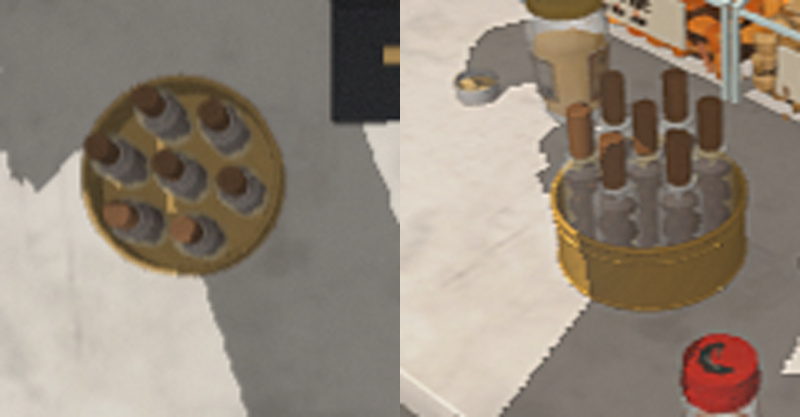

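All seven tubes stand upright in the tin. The new ones are at the middle (164,165) and the lower left (120,215) of the top crop, and the gripper is clear. Handing in.

```bash
python3 - <<'E'
from plant import bot
bot.pause(.3);print(bot.close_job(), bot.read_state()["t"])
E
```

```text
the job is handed in; nothing more can be done
the job is handed in; nothing more can be done
```

Both tubes are in the tin: tube_b (the right-hand one) in the middle place and tube_a in the ring gap. Which of the two is which is only my labelling, as they are alike. Each was lowered until it touched the floor, at about 5 N, and only then let go. I handed the job in at about 31 s.

**Last checks:** both cameras show seven upright stoppers. The two new ones are within about 2 mm of their places, the five others have not moved measurably, and the gripper is clear. `close_job` gave no verdict.

**What went wrong or disagreed:**
- **Missed first grasp:** the real finger ends sit about 30 mm higher than the reported TCP. The first grasp closed above the stopper and pressed on its top with about 11 N. The tube did not move, and I corrected the height for everything after that.
- **Tube_a in a later side view:** that reading was about 5 mm off, probably because sunlight cut part of the stopper out of the colour mask. I used the first measurement, on which both cameras agreed, and the grasp was good.

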